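# Square a heat-sink bar against a spring-backed jig rail

### The arm

A 6-joint arm with a two-finger parallel gripper is mounted at the origin on the work surface. World frame = base frame: x ahead of the robot, y to its left, z up, the work surface at z = 0. Lengths are in m, angles in rad, forces in N, time in s.
With the tool pointing down it reaches from about 0.35 to 0.725 m from the base axis. Payload 4.3 kg.
Tool frame: the origin (TCP) lies between the finger pads; the fingertips stand 14 mm ahead of it and the grasp point (between the pads) lies 5 mm behind it (manip.tips_ahead is the distance from the TCP to the fingertips, in m); x points along the fingers, y is the direction in which the jaws open and shut, and the axes are right-handed (so a half turn about x gives the same grasp; the last joint's range is limited). The gripper opens to 85 mm and grips with 20 to 120 N. Pads are 22 mm wide; open, the fingers measure 114 mm over their backs; the gripper's body (76 mm by 85 mm) begins 54 mm behind the grasp point. The pads swing forward as they close: fully open they stand 13 mm farther back than shut.
Start: joints at [1.218, 0.377, 0.081, 1.274, 0, 1.46], TCP at [0.138, 0.558, 0.216] pointing down, gripper open.
Joint ranges: [-2.72, 2.72], [-0.84, 1.66], [-1.02, 1.22], [-1.77, 2.12], [-1.37, 1.28], [-3.14, 3.14]. Speed limits (rad/s): [2.57, 2.57, 3.14, 3.14, 3.14, 3.14].

### API

Orientations are given as a 3x3 rotation matrix whose columns are the frame's x, y, z axes.
In Python, from rig import manip, camera, ticket gives the robot as it stands.
- The arm moves only by the shell command python3 -m creep 'ROWS' [OPENING]. ROWS is text: rows parted by semicolons, each of 6 numbers parted by spaces: the shift along the tool's x, y, z in mm, then the turn, a rotation vector about the tool's x, y, z in rad. In form: x y z rx ry rz; .... A call has 1 to 5 rows; each row shifts and turns the commanded pose from where the row before left it, along the tool's axes as they then stand; what a row does not reach is not made up. A row lasts 1/12 s, in which the tool goes at most 41.7 mm and 7.16 degrees, less where a joint would pass 70% of its speed; a pose out of reach is approached as far as the arm can. A call is refused whole if a number of a shift passes 41.7 or a number of a turn 0.125, either way. A call with a gripper value outside its range is refused whole. OPENING is the opening, from -1 (shut) to 1 (fully open), so that 0 is half open, set as the call begins (- or left out, the last holds). The fingers move at their own pace and stop on an object; the grip force is fixed at half the most. Time passes only in rows, so rows that do not move let the fingers close. It gives the time, the measured TCP pose, the force and the opening at its end, in the units of the state.
- manip.sense(): the state, without advancing time (a new reading comes with each control period).
- camera(name): name is "scene" or "top" or "wrist"; returns a dict with "pixels" (420x560x3 uint8, red, green, blue), "depth" (420x560 float32, m along the optical axis (not along the pixel's ray), 0 where there is no reading), "mtx" (3x3 intrinsics, pixels), "D" ([k1, k2, p1, p2, k3] as OpenCV has them; the pictures are not rectified), "pose" (4x4, takes a point from camera to world coordinates). Camera axes: x right, y up, looking along -z (the intrinsics and any distortion apply to the point x, -y, -z); pixel columns grow to the right and rows downward; lengths in m; the calibration is good to about 2 mm. A picture is of the moment at which its call begins.
- ticket.job_done(): hands the job in, once; it reports no verdict.
The state is a dict: "clock": time; "joint_positions": joint angles; "dq": joint speeds; "joint_torque": joint torques, N m; "tcp_pos": TCP position; "tool_rot": TCP orientation; "force": force on the tool from outside, world axes, zero at the start; "moment": the same for the moment, N m; "grip_width": finger opening in m.
Only numpy, scipy, OpenCV 4.12 (cv2) and the standard library are available. Lean on these libraries where they do the work, as an engineer would, in place of code of your own. Each camera call takes 0.05 s, during which the arm holds its last target.

### The job

Push the loose heat-sink bar across the jig plate until it lies parallel and flush against the spring-backed rail: press it home by feel near its left end first (left as the robot sees it), then near its right end, each time with about 10 newtons held for about half a second, and never more than 15 newtons on the rail; if one end has come away, press that end again. Leave the bar resting flat on the plate and touching the rail along its length, let go of it, push only the bar and never the rail itself, and do not disturb the small parts on the plate and around it.

Things in the scene. Friction and masses are not known exactly. Their poses are not given: they have to be found in the camera images.
- bar: long aluminium heat-sink bar with lengthwise fins, 25 mm wide (x), 240 long (y), 20 high, 0.25 to 0.5 kg; lies loose and skewed on the jig plate, between robot and rail. Origin: middle of its underside; +x away from the robot, +y to the robot's left. Slides at about 1 to 2 N; pushed at one end it turns and its other end swings back a little
- bar_left (a point): point on the bar's flat side that faces the robot, 10 mm up, 75 mm left (robot's left) of its middle, 45 mm from its left end: a good place to push
- bar_right (a point): the same, 75 mm right of the bar's middle, 45 mm from its right end
- plate: flat steel jig plate, 200 (x) x 320 (y) x 6 mm, fixed on the table; its top is 6 mm above the table. Origin: centre of its underside; x points away from the robot to the fence, y to the robot's left, along the rail
- fence: fixed grey upright, 13 (x) x 300 (y) x 30 mm, along the far edge of the plate; it carries the rail in front of it. Origin: centre of its underside, on the plate's top; x points away from the robot, y to the robot's left along the rail
- rail_out (a point): the rail: straight aluminium strip 290 mm long, 8 thick, top 23.5 mm above the plate, on rods before the fence and always parallel to it. How far out it is set is not measured and varies: this point, 12.5 mm above the plate, marks the middle of its front face at the outermost setting (57.5 mm before the fence's origin); the real face is 0 to 30 mm beyond it (+x, farther from the robot)
- rail_in (a point): middle of the rail's front face at its innermost setting, unpressed, 30 mm beyond rail_out. The rail is on springs: from where it is set it gives about 1 mm per 4 N, at most 12 mm, staying parallel, plus about 1.5 N for each 10 mm/s of speed; released, it comes back and brings the bar with it, still touching. Feel for it
- capacitor: bystander, leave alone: blue can standing upright, 22 mm diameter, 34 mm high, on the jig plate in front of the bar; its origin is the centre of its foot
- control_knob: bystander, leave alone: black control knob, 28 mm diameter, 18 mm high, on the jig plate in front of the bar; its origin is the centre of its foot
- transformer: bystander, leave alone: small transformer, about 70 x 38 x 42 mm, on the table to the robot's right; origin under its middle
- screwdriver: bystander, leave alone: screwdriver with a black handle lying on the table to the robot's left; origin under its middle
- parts_tray: bystander, leave alone: grey open tray, 120 x 160 x 30 mm, on the table to the robot's left; origin under its middle
- potentiometer: bystander, leave alone: potentiometer standing on its can, 24 mm diameter, 38 mm high, on the table to the robot's right; origin under its middle
- spool_core: bystander, leave alone: white ring, 50 mm diameter, 30 mm high, on the table to the robot's right; origin under its middle
- circuit_board: bystander, leave alone: copper-coloured board on four pillars, 70 x 100 mm, 29 mm high over its parts, on the table to the robot's far right; origin under its middle

How it is judged:
On the way, in this order (a step that is already met when the one before it is completed fails the run):
1. the left end of the bar (robot's left) is pressed home: fingers pushing the bar more than 45 mm to the left of its middle, bar on rail with more than 4 N (y of the grasp point in the frame of bar above 0.045 m and contact force between the fingers and bar above 4 N and contact force between bar and fence above 4 N), for 0.2 s.
2. then the right end is pressed home: fingers pushing the bar more than 45 mm to the right of its middle, bar on rail with more than 4 N (y of the grasp point in the frame of bar below -0.045 m and contact force between the fingers and bar above 4 N and contact force between bar and fence above 4 N), for 0.2 s.
At the end, for the whole second after the job is handed in: The bar rests flat on the plate (upright within 0.03 rad), at rest, parallel to the rail within 0.012 rad, still touching the front of the rail (more than 0.1 N between them), its middle within 60 mm of the middle of the rail, and released (angle between the y axis of bar and the y axis of fence, either way round below 0.012 rad and contact force between bar and fence above 0.1 N and angle between bar's own z axis and vertical below 0.03 rad and z of bar in the frame of plate between 0.003 and 0.009 m and y of bar in the frame of fence between -0.06 and 0.06 m and x of bar in the frame of fence below -0.02 m and linear speed of bar below 0.01 m/s).
It fails at once if the bar was pressed on the rail with more than 15 N (contact force between bar and fence above 15 N).
It fails at once if the robot pushed the rail or fence itself (contact force between any of the arm, the fingers and fence above 3 N).
It fails at once if a bystander was moved by more than 15 mm (distance of any of capacitor, control_knob, transformer, screwdriver, parts_tray, potentiometer, spool_core, circuit_board from where it was at the start of the episode above 0.015 m).
It also fails if it takes over 67 s, if anything falls off the work surface, if the arm or the gripper's body presses on something with over 40 N, if the wrist force passes 120 N, or if a joint passes its speed limit or range.

## Working session

There is one attempt and no reset: what is moved stays moved. The work goes in short steps, Python scripts to look and compute and a shell command to move; the robot and the scene stay as the last step left them, time stands still between calls to the robot, and variables do not carry over. Pictures are saved under pics/ and viewed, and the job is handed in when it is done.

```bash
mkdir -p pics; ls; python3 - <<'E'
from rig import manip,camera,ticket
import cv2,numpy as np
s=manip.sense();print({k:np.round(v,3).tolist() for k,v in s.items()},manip.tips_ahead)
for n in("top","scene"):
    c=camera(n);cv2.imwrite(f"pics/{n}0.png",c["pixels"][:,:,::-1]);print(n,np.round(c["pose"],3).tolist(),c["mtx"].tolist(),c["D"])
    np.savez(f"{n}0.npz",**{k:np.array(v) for k,v in c.items()})
E
```

```text
pics
{'clock': 0.0, 'joint_positions': [1.218, 0.378, 0.08, 1.274, -0.0, 1.461], 'dq': [-0.002, 0.001, 0.0, 0.0, -0.002, -0.0], 'joint_torque': [-0.001, -46.361, 26.987, 0.021, -0.0, 0.0], 'tcp_pos': [0.138, 0.557, 0.215], 'tool_rot': [[-0.001, 0.24, 0.971], [-0.002, 0.971, -0.24], [-1.0, -0.002, -0.0]], 'force': [0.651, -0.25, 0.831], 'moment': [-0.025, 0.003, 0.016], 'grip_width': 0.085} 0.014
top [[-0.022, 0.997, -0.076, 0.405], [-1.0, -0.021, 0.017, -0.019], [0.015, 0.077, 0.997, 1.415], [0.0, 0.0, 0.0, 1.0]] [[466.44860822815343, 0.0, 292.3446236665323], [0.0, 466.44860822815343, 211.26467119727434], [0.0, 0.0, 1.0]] [-0.03041297  0.          0.          0.          0.        ]
scene [[-0.27, -0.606, 0.749, 1.321], [0.963, -0.187, 0.196, 0.17], [0.021, 0.773, 0.633, 0.719], [0.0, 0.0, 0.0, 1.0]] [[467.54678152253865, 0.0, 287.82759615491693], [0.0, 467.54678152253865, 205.00633649310817], [0.0, 0.0, 1.0]] [-0.00366979  0.          0.          0.          0.        ]
```

View pics/top0.png

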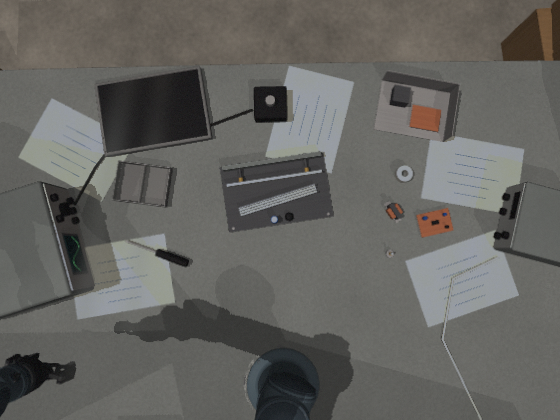

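View pics/scene0.png

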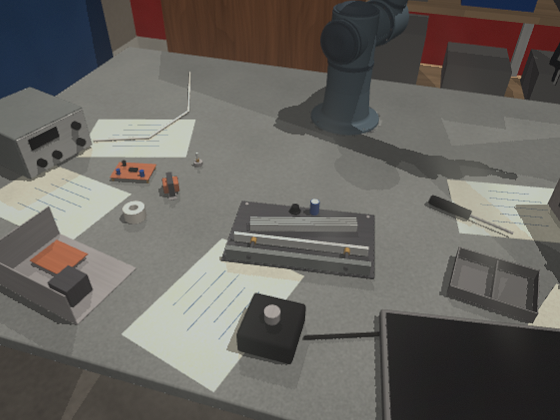

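The top view shows the plate at about px (220-335, 150-232). The rail is the bright strip from (226,185) to (323,171), and the bar runs from (238,210) to (317,190). The capacitor is near (274,219) and the knob near (290,216). I'll zoom in and measure.

```bash
cat > h.py <<'E'
import numpy as np,cv2
def cast(c,uv,z):
    uv=np.array(uv,float).reshape(-1,1,2)
    n=cv2.undistortPoints(uv,c["mtx"],c["D"]).reshape(-1,2)
    d=np.c_[n[:,0],-n[:,1],-np.ones(len(n))]@c["pose"][:3,:3].T
    o=c["pose"][:3,3]
    return o+d*((z-o[2])/d[:,2])[:,None]
def proj(c,P):
    P=np.atleast_2d(P);q=(P-c["pose"][:3,3])@c["pose"][:3,:3]
    q=q*[1,-1,-1]
    return cv2.projectPoints(q,np.zeros(3),np.zeros(3),c["mtx"],c["D"])[0].reshape(-1,2)
E
python3 - <<'E'
import cv2,numpy as np
from h import *
c=dict(np.load("top0.npz"))
p=c["pixels"][140:245,210:345,::-1]
cv2.imwrite("pics/topz.png",cv2.resize(p,None,fx=5.7,fy=5.7,interpolation=cv2.INTER_CUBIC))
c=dict(np.load("scene0.npz"))
p=c["pixels"][190:280,215:385,::-1]
cv2.imwrite("pics/scz.png",cv2.resize(p,None,fx=4.7,fy=4.7,interpolation=cv2.INTER_CUBIC))
E
```

```text
(no output)
```

View pics/topz.png

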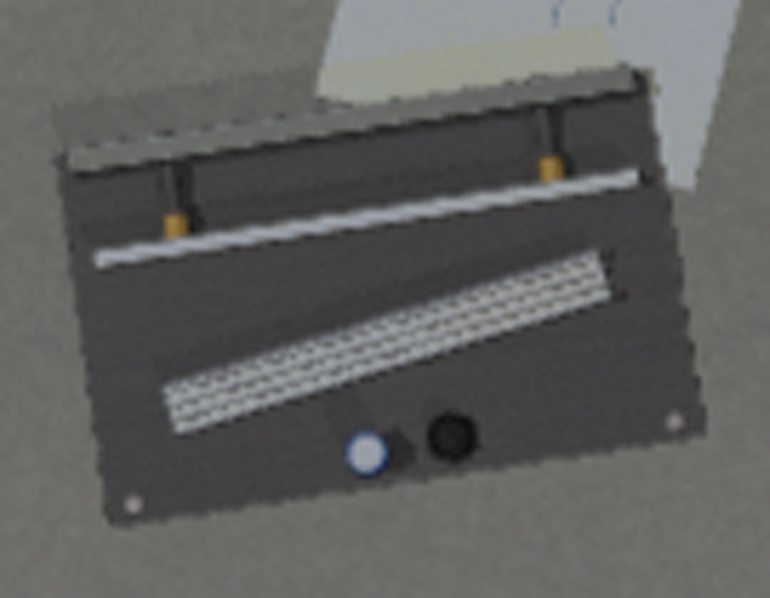

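View pics/scz.png

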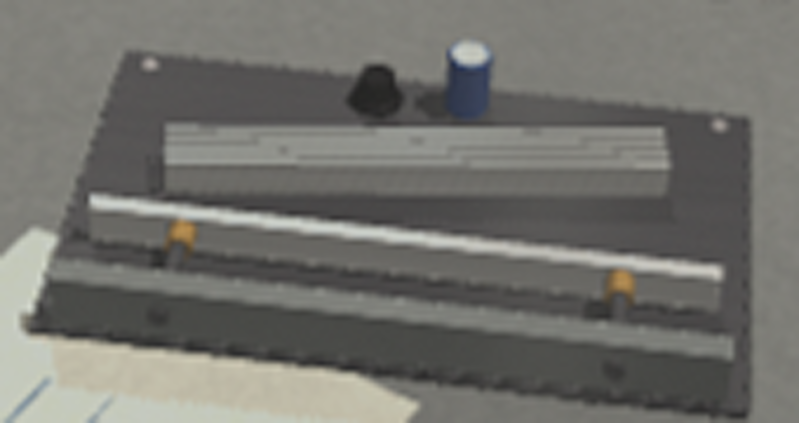

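```bash
python3 - <<'E'
import cv2,numpy as np
from h import *
c=dict(np.load("top0.npz"))
z=lambda a:(np.array(a,float)+.5)/5.7-.5+[210,140]
R=cast(c,z([(97,268),(640,185)]),.0295);B=cast(c,z([(165,388),(597,250),(610,298),(178,435)]),.026)
P=cast(c,z([(52,158),(650,72),(706,436),(110,526)]),.006)
F=cast(c,z([(70,173),(635,92)]),.036)
K=np.r_[cast(c,z([(368,453)]),.040),cast(c,z([(453,437)]),.024)]
for n,v in dict(rail=R,bar=B,plate=P,fence=F,capknob=K).items(): print(n,np.round(v,4).tolist())
d=R[0]-R[1];print("rail yaw",np.arctan2(-d[0],d[1]),np.linalg.norm(d))
d=F[0]-F[1];print("fence yaw",np.arctan2(-d[0],d[1]),np.linalg.norm(d))
# bar via mask minAreaRect
g=cv2.cvtColor(c["pixels"],cv2.COLOR_RGB2GRAY)
G=cv2.resize(g[140:245,210:345],None,fx=5.7,fy=5.7,interpolation=cv2.INTER_CUBIC)
m=(cv2.GaussianBlur(G,(0,0),5)>105).astype(np.uint8)
for q in cv2.findContours(m,cv2.RETR_EXTERNAL,cv2.CHAIN_APPROX_NONE)[0]:
    r=cv2.minAreaRect(q)
    if cv2.contourArea(q)<1500: continue
    W=cast(c,z(cv2.boxPoints(r)),.027);print(np.round(r[0]),np.round(W[:,:2],4).tolist(),np.round(W.mean(0),4))
    e=[W[1]-W[0],W[2]-W[1]];e=max(e,key=np.linalg.norm);e=e*np.sign(e[1]);print(" yaw",np.arctan2(-e[0],e[1]),np.linalg.norm(W[1]-W[0]),np.linalg.norm(W[2]-W[1]))
E
```

```text
rail [[0.5889, 0.1524, 0.0295], [0.6272, -0.1335, 0.0295]]
bar [[0.5254, 0.118, 0.026], [0.5936, -0.1102, 0.026], [0.568, -0.1164, 0.026], [0.5006, 0.1115, 0.026]]
plate [[0.6518, 0.1788, 0.006], [0.6922, -0.1425, 0.006], [0.4955, -0.1669, 0.006], [0.4545, 0.15, 0.006]]
fence [[0.6384, 0.1652, 0.036], [0.6755, -0.1317, 0.036]]
capknob [[0.4882, 0.0121, 0.04], [0.4966, -0.0322, 0.024]]
rail yaw 0.13291081600738666 0.28849019650752916
fence yaw 0.12440655954189403 0.2992091496240639
[384. 466.] [[0.5544, 0.2039], [0.5461, -0.1994], [0.4093, -0.1953], [0.418, 0.2051]] [0.482  0.0036 0.027 ]
 yaw -0.0206427908324784 0.4034338129567742 0.13690186871463458
[386. 343.] [[0.5255, 0.1196], [0.5926, -0.1091], [0.568, -0.1161], [0.5011, 0.1123]] [0.5468 0.0017 0.027 ]
 yaw 0.28535083674077066 0.2383509892306554 0.02559548051506479
[ 34. 292.] [[0.603, 0.2035], [0.6023, 0.1678], [0.5516, 0.1683], [0.5523, 0.2039]] [0.5773 0.1859 0.027 ]
 yaw 1.5606936701888707 0.03569474320220111 0.050686554025719914
[731. 282.] [[0.6047, -0.1611], [0.6039, -0.2012], [0.5451, -0.1994], [0.5459, -0.1594]] [ 0.5749 -0.1803  0.027 ]
 yaw 1.5397351519375584 0.04016475143903857 0.05885374766057729
[364. 209.] [[0.6077, 0.1558], [0.6454, -0.1302], [0.6273, -0.1324], [0.5898, 0.1533]] [0.6175 0.0116 0.027 ]
 yaw 0.13085273310911 0.28849190802392466 0.01822855271677191
[384. 117.] [[0.6078, 0.2035], [0.7332, 0.2026], [0.7255, -0.2051], [0.5996, -0.2011]] [ 0.6665 -0.      0.027 ]
 yaw -0.018982493573048143 0.12545431484799505 0.4076933519263003
```

Bar: centre (0.547, 0.002), yaw 0.285. Rail: yaw about 0.128, front face at n·p ≈ 0.604. So the rail gap is about 68 mm at the bar's left end and 30 mm at the right. First I'll shut the gripper, square the tool to the rail and travel high.

```bash
python3 -m creep '0 -30 15 -0.0925 0 0; 0 -30 15 -0.0925 0 0; 0 -30 15 -0.0925 0 0; 0 -30 15 -0.0925 0 0; 0 -37 19 0 0 0' -1; python3 -m creep '0 -37 19 0 0 0; 0 -37 19 0 0 0; 0 -37 19 0 0 0; 0 -37 19 0 0 0; 0 -37 19 0 0 0'; python3 -m creep '0 -37 19 0 0 0; 0 -37 19 0 0 0; 0 -37 19 0 0 0; 0 0 0 0 0 0; 0 0 0 0 0 0'
```

```text
clock: 0.52
tcp_pos: [0.208, 0.3977, 0.2152]
tool_rot: [[-0.001, -0.132, 0.991], [-0.0, 0.991, 0.132], [-1.0, -0.0, -0.001]]
force: [0.9, 0.1, 0.1]
grip_width: 0.0254
clock: 0.93
tcp_pos: [0.3267, 0.2256, 0.2155]
tool_rot: [[-0.0, -0.127, 0.992], [0.0, 0.992, 0.127], [-1.0, 0.0, -0.0]]
force: [0.4, 0.3, 0.4]
grip_width: -0.0001
clock: 1.35
tcp_pos: [0.3978, 0.1228, 0.2152]
tool_rot: [[-0.001, -0.121, 0.993], [0.0, 0.993, 0.121], [-1.0, 0.0, -0.001]]
force: [-0.3, 0.7, 0.1]
grip_width: 0.0002
```

```bash
python3 -m creep '0 -33 35 0 0 0; 0 -33 35 0 0 0; 35 0 0 0 0 0; 35 0 0 0 0 0; 35 0 0 0 0 0'; python3 -m creep '25 0 0 0 0 0; 10 0 0 0 0 0; 0 0 0 0 0 0';python3 - <<'E'
from rig import camera
import cv2,numpy as np
c=camera("top");cv2.imwrite("pics/t1.png",cv2.resize(c["pixels"][130:260,200:360,::-1],None,fx=5,fy=4.6))
c=camera("wrist");cv2.imwrite("pics/w1.png",c["pixels"][:,:,::-1])
E
```

```text
clock: 1.77
tcp_pos: [0.465, 0.0768, 0.1098]
tool_rot: [[0.002, -0.128, 0.992], [0.001, 0.992, 0.128], [-1.0, 0.0, 0.002]]
force: [-0.7, -0.1, -0.4]
grip_width: -0.0002
clock: 2.02
tcp_pos: [0.4604, 0.0771, 0.0724]
tool_rot: [[-0.007, -0.129, 0.992], [0.0, 0.992, 0.129], [-1.0, 0.001, -0.007]]
force: [-1.0, -0.1, 0.2]
grip_width: -0.0001
```

View pics/t1.png

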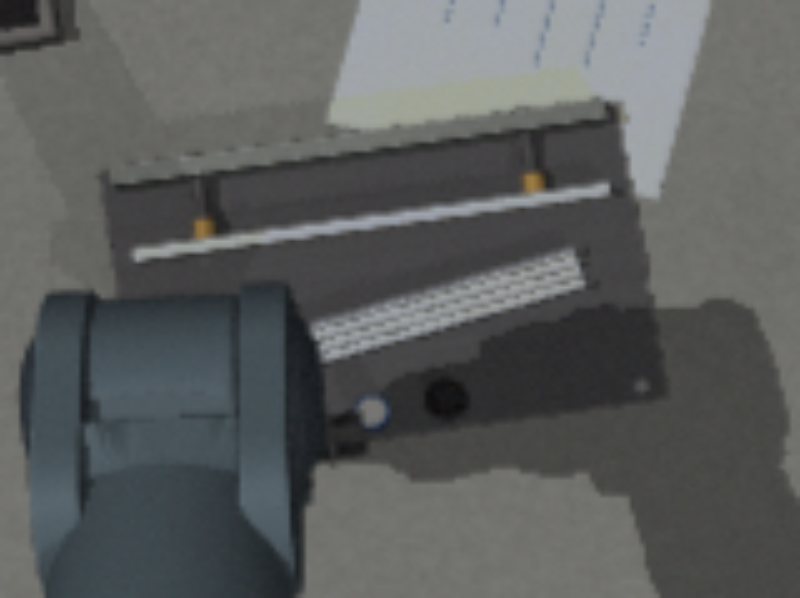

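View pics/w1.png

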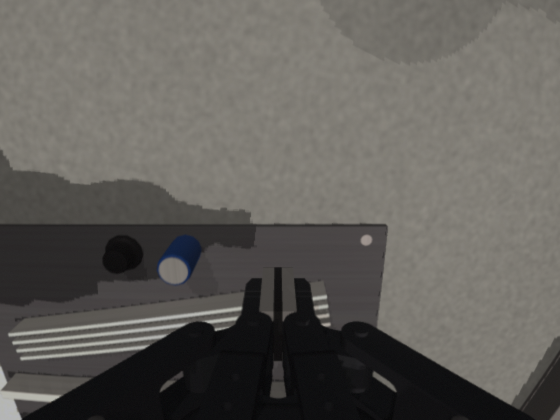

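```bash
python3 -m creep '14 -5 6 0 0 0; 14 -5 6 0 0 0; 10 0 0 0 0 0; 6 0 0 0 0 0; 3 0 0 0 0 0'; python3 -m creep '0 0 0 0 0 0; 0 0 0 0 0 0; 0 0 0 0 0 0'
```

```text
clock: 2.53
tcp_pos: [0.478, 0.0677, 0.029]
tool_rot: [[0.001, -0.128, 0.992], [0.0, 0.992, 0.128], [-1.0, 0.0, 0.001]]
force: [0.6, -0.3, 0.5]
grip_width: -0.0
clock: 2.78
tcp_pos: [0.4782, 0.0674, 0.0295]
tool_rot: [[0.001, -0.127, 0.992], [0.0, 0.992, 0.127], [-1.0, -0.0, 0.001]]
force: [1.0, -0.2, 0.4]
grip_width: -0.0001
```

```bash
python3 -m creep '3 0 7 0 0 0; 2 0 6 0 0 0; 0 0 4 0 0 0; 0 0 2 0 0 0; 0 0 2 0 0 0';  python3 -m creep '0 0 2.5 0 0 0; 0 0 2.5 0 0 0; 0 0 2.5 0 0 0; 0 0 2.5 0 0 0; 0 0 2.5 0 0 0'; python3 -m creep '0 0 2.5 0 0 0; 0 0 2.5 0 0 0; 0 0 2.5 0 0 0; 0 0 2.5 0 0 0; 0 0 2.5 0 0 0'
```

```text
clock: 3.2
tcp_pos: [0.499, 0.0699, 0.0235]
tool_rot: [[0.0, -0.127, 0.992], [0.0, 0.992, 0.127], [-1.0, 0.0, 0.0]]
force: [-0.0, -0.2, -0.8]
grip_width: -0.0003
clock: 3.62
tcp_pos: [0.5111, 0.0715, 0.0236]
tool_rot: [[0.0, -0.127, 0.992], [0.0, 0.992, 0.127], [-1.0, 0.0, 0.0]]
force: [0.0, -1.0, -0.8]
grip_width: 0.0
clock: 4.03
tcp_pos: [0.5235, 0.0731, 0.0236]
tool_rot: [[0.0, -0.127, 0.992], [0.0, 0.992, 0.127], [-1.0, 0.0, 0.0]]
force: [-0.2, -0.1, -1.4]
grip_width: -0.0002
```

```bash
cat > look.py <<'E'
from rig import camera,manip
import cv2,numpy as np,sys
from h import *
c=camera("top");n=sys.argv[1]
cv2.imwrite(f"pics/t{n}.png",cv2.resize(c["pixels"][130:260,200:360,::-1],None,fx=5,fy=4.6))
s=camera("scene");cv2.imwrite(f"pics/s{n}.png",cv2.resize(s["pixels"][180:290,200:400,::-1],None,fx=4,fy=4,interpolation=cv2.INTER_CUBIC))
np.savez(f"t{n}.npz",**{k:np.array(v) for k,v in c.items()});np.savez(f"s{n}.npz",**{k:np.array(v) for k,v in s.items()})
E
python3 look.py 2
```

```text
(no output)
```

View pics/s2.png

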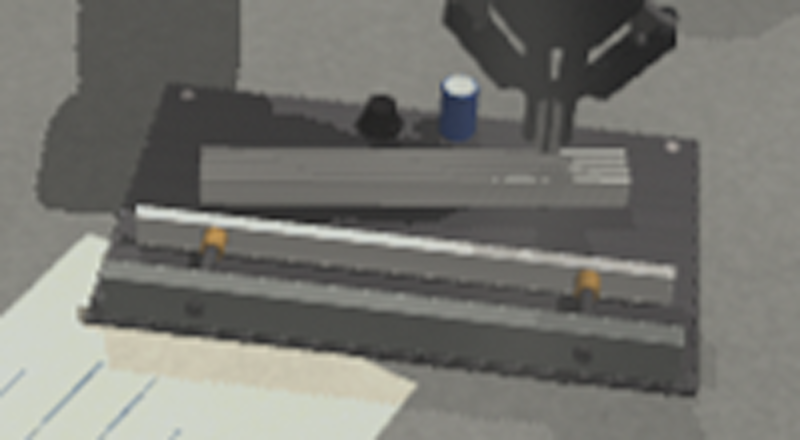

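```bash
python3 - <<'E'
import cv2,numpy as np
from h import *
c=dict(np.load("s2.npz"));t=dict(np.load("t2.npz"))
def f(c,P,o,k): return np.round((proj(c,P)-o)*k).tolist()
print("tip,tcp",f(c,[[.5235,.0731,.0096],[.5235,.0731,.026],[.5235,.0731,.06]],[200,180],4))
b=lambda yaw,cx,cy:[[cx+np.cos(yaw)*x-np.sin(yaw)*y,cy+np.sin(yaw)*x+np.cos(yaw)*y,.026] for x,y in[(-.0125,.12),(.0125,.12),(.0125,-.12),(-.0125,-.12)]]
print("bar0",f(c,b(.285,.5468,.0017),[200,180],4))
c0=dict(np.load("scene0.npz"));print("pose same",np.allclose(c0["pose"],c["pose"]))
# scene ray of bar corners at z=.026
print(np.round(cast(c,np.array([(200,148),(628,151),(630,181),(203,178)])/4+[200,180],.026),4))
E
```

```text
tip,tcp [[538.0, 183.0], [541.0, 161.0], [546.0, 115.0]]
bar0 [[618.0, 150.0], [623.0, 180.0], [193.0, 176.0], [195.0, 147.0]]
pose same True
[[ 0.5688 -0.1142  0.026 ]
 [ 0.5     0.1189  0.026 ]
 [ 0.5252  0.1241  0.026 ]
 [ 0.5924 -0.1042  0.026 ]]
```

View pics/t2.png

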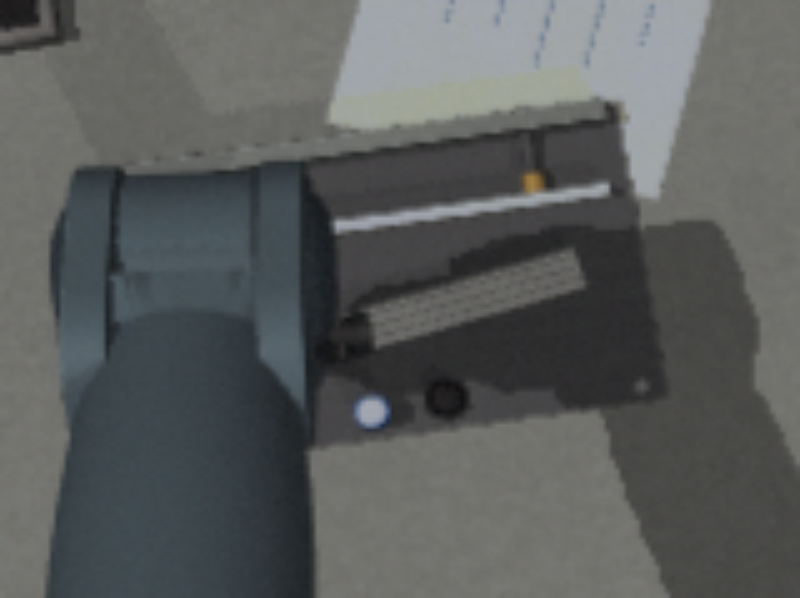

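```bash
python3 - <<'E'
import cv2,numpy as np
from h import *
c=dict(np.load("s2.npz"))
def pt(u,v):
    d=float(c["depth"][v,u]);n=cv2.undistortPoints(np.array([[[u,v]]],float),c["mtx"],c["D"]).ravel()
    return np.r_[c["pose"][:3,:3]@(d*np.array([n[0],-n[1],-1]))+c["pose"][:3,3]]
for u in(332,336,338,341):
  for v in range(200,234,2): print(u,v,np.round(pt(u,v),4),c["pixels"][v,u])
E
```

```text
332 200 [0.5348 0.0626 0.0911] [67 66 65]
332 202 [0.5366 0.0633 0.0871] [66 65 64]
332 204 [0.5382 0.064  0.0829] [65 65 63]
332 206 [0.5337 0.0638 0.0738] [65 65 63]
332 208 [0.5324 0.0641 0.0671] [64 63 62]
332 210 [0.5326 0.0646 0.0618] [65 64 62]
332 212 [0.5312 0.0649 0.0549] [66 65 63]
332 214 [0.5325 0.0655 0.0503] [66 65 64]
332 216 [0.487  0.06   0.0057] [90 89 88]
332 218 [0.5181 0.0646 0.0264] [113 112 108]
332 220 [0.525  0.066  0.0266] [116 115 110]
332 222 [0.5276 0.0668 0.023 ] [114 113 108]
332 224 [0.5345 0.0682 0.0231] [137 136 131]
332 226 [0.5386 0.0692 0.0209] [109 108 103]
332 228 [0.5416 0.0701 0.0176] [110 108 104]
332 230 [0.5429 0.0707 0.0129] [113 112 107]
332 232 [0.5416 0.071  0.0058] [85 84 83]
336 200 [0.5356 0.0713 0.0938] [63 63 61]
336 202 [0.5375 0.072  0.0898] [64 64 62]
336 204 [0.5353 0.0722 0.0826] [69 69 67]
336 206 [0.5374 0.073  0.0789] [85 84 82]
336 208 [0.535  0.0731 0.0714] [79 79 76]
336 210 [0.5352 0.0737 0.066 ] [78 77 75]
336 212 [0.5353 0.0742 0.0605] [74 73 71]
336 214 [0.5356 0.0747 0.0551] [69 68 66]
336 216 [0.5357 0.0752 0.0495
[... 1136 characters left out ...]
 57 56]
341 202 [0.5364 0.0825 0.0916] [59 58 57]
341 204 [0.5363 0.083  0.086 ] [58 58 56]
341 206 [0.5348 0.0834 0.0794] [59 59 58]
341 208 [0.5298 0.0834 0.0698] [59 59 58]
341 210 [0.5269 0.0836 0.0618] [57 57 55]
341 212 [0.529  0.0843 0.0579] [58 58 56]
341 214 [0.5264 0.0846 0.0502] [58 58 56]
341 216 [0.5302 0.0856 0.0477] [75 74 73]
341 218 [0.5121 0.0842 0.0264] [146 146 140]
341 220 [0.5183 0.0854 0.0259] [115 114 109]
341 222 [0.5195 0.0861 0.0211] [114 113 108]
341 224 [0.528  0.0875 0.0226] [108 107 103]
341 226 [0.5357 0.0889 0.0236] [109 108 104]
341 228 [0.5364 0.0895 0.0183] [112 111 106]
341 230 [0.5358 0.09   0.0119] [113 112 108]
341 232 [0.5352 0.0905 0.0054] [85 84 82]
```

```bash
python3 - <<'E'
import cv2,numpy as np
c=dict(np.load("s2.npz"))
cv2.imwrite("pics/fz.png",cv2.resize(c["pixels"][195:240,305:365,::-1],None,fx=12,fy=12,interpolation=cv2.INTER_NEAREST))
E
```

```text
(no output)
```

View pics/fz.png

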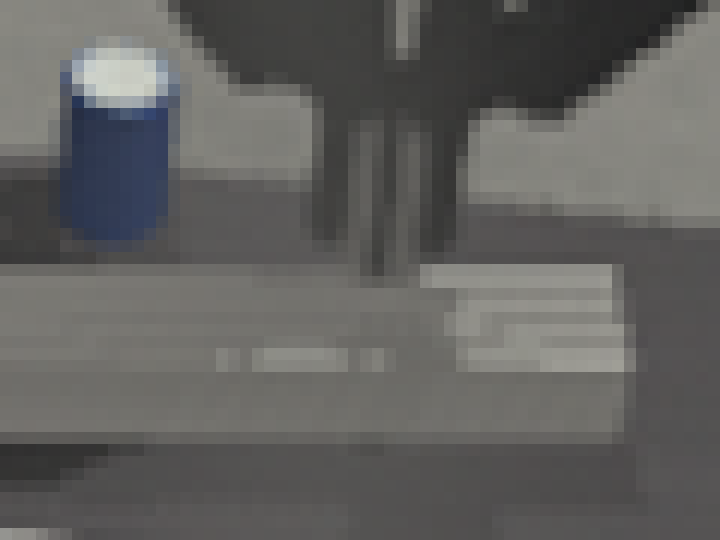

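The bar has not moved. In scene depth the finger front is at x≈0.534, over the bar, and the fingertips appear to end near z≈0.04 instead of 0.01. I'll back off and look at the fingertips with nothing in the way.

```bash
python3 -m creep '0 0 -12 0 0 0; 0 0 -18 0 0 0; 0 0 -18 0 0 0; 0 0 0 0 0 0; 0 0 0 0 0 0' -1; python3 look.py 3; python3 - <<'E'
import cv2,numpy as np
from h import *
from rig import manip
print(manip.tips_ahead, {k:np.round(v,4).tolist() for k,v in manip.sense().items()})
c=dict(np.load("s3.npz"))
cv2.imwrite("pics/fz3.png",cv2.resize(c["pixels"][185:235,300:370,::-1],None,fx=11,fy=11,interpolation=cv2.INTER_NEAREST))
p=manip.sense()["tcp_pos"]
for z in(.014,0,-.005,-.02): print(z,(proj(c,p+[0,0,-z])-[300,185])*11)
def pt(u,v):
    d=float(c["depth"][v,u]);n=cv2.undistortPoints(np.array([[[u,v]]],float),c["mtx"],c["D"]).ravel()
    return np.r_[c["pose"][:3,:3]@(d*np.array([n[0],-n[1],-1]))+c["pose"][:3,3]]
for v in range(194,222,2): print(v,[np.round(pt(u,v),3).tolist() for u in (335,337,339)])
E
```

```text
clock: 4.55
tcp_pos: [0.4749, 0.067, 0.0235]
tool_rot: [[-0.001, -0.127, 0.992], [0.0, 0.992, 0.127], [-1.0, 0.0, -0.001]]
force: [0.3, -0.3, 0.6]
grip_width: -0.0
0.014 {'clock': 4.65, 'joint_positions': [0.0077, 0.3451, -0.5035, 0.7203, 0.0001, -0.1194], 'dq': [0.0011, 0.0043, 0.0159, -0.002, 0.0011, -0.0006], 'joint_torque': [0.0524, -39.3163, 20.8198, 0.1657, -0.0001, 0.0002], 'tcp_pos': [0.4771, 0.067, 0.024], 'tool_rot': [[0.002, -0.1268, 0.9919], [0.0002, 0.9919, 0.1268], [-1.0, -0.0001, 0.002]], 'force': [-0.1821, 0.1124, 0.5968], 'moment': [-0.0047, -0.0083, -0.0268], 'grip_width': -0.0003}
0.014 [[395.16543456 303.3478085 ]]
0 [[400.8707529  253.02695499]]
-0.005 [[402.93079509 234.85657168]]
-0.02 [[409.18314786 179.70565902]]
194 [[0.485, 0.061, 0.07], [0.487, 0.066, 0.073], [0.486, 0.07, 0.073]]
196 [[0.489, 0.062, 0.067], [0.488, 0.067, 0.068], [0.486, 0.071, 0.067]]
198 [[0.486, 0.062, 0.06], [0.489, 0.067, 0.063], [0.485, 0.071, 0.061]]
200 [[0.488, 0.063, 0.055], [0.49, 0.068, 0.058], [0.486, 0.072, 0.056]]
202 [[0.488, 0.064, 0.049], [0.484, 0.068, 0.048], [0.484, 0.072, 0.049]]
204 [[0.486, 0.064, 0.042], [0.485, 0.068, 0.042], [0.486, 0.073, 0.044]]
206 [[0.443, 0.059, 0.001], [0.44, 0.063, -0.0], [0.442, 0.068, 0.003]]
208 [[0.448, 0.06, -0.0], [0.445, 0.064, -0.002], [0.445, 0.069, -0.001]]
210 [[0.456, 0.062, -0.0], [0.453, 0.066, -0.002], [0.454, 0.071, 0.0]]
212 [[0.473, 0.064, 0.008], [0.471, 0.069, 0.007], [0.467, 0.073, 0.005]]
214 [[0.479, 0.066, 0.007], [0.478, 0.07, 0.007], [0.478, 0.075, 0.008]]
216 [[0.484, 0.067, 0.005], [0.483, 0.071, 0.006], [0.482, 0.076, 0.005]]
218 [[0.518, 0.071, 0.028], [0.514, 0.075, 0.026], [1.321, 0.17, 0.719]]
220 [[0.523, 0.072, 0.027], [0.522, 0.077, 0.027], [0.521, 0.081, 0.027]]
```

View pics/fz3.png

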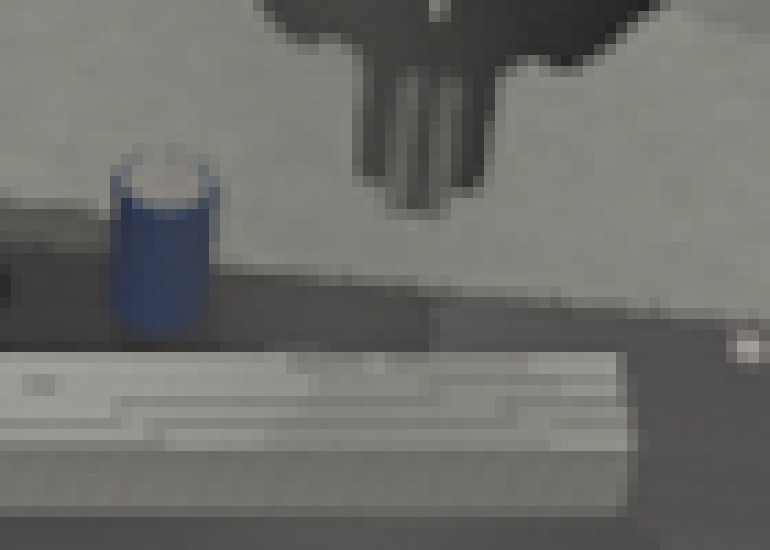

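The fingertips are really at z≈0.041 while the TCP reads 0.024. So the stated tip offset is about 30 mm off from what the camera shows. I'll descend in steps and watch both the force and the picture.

```bash
python3 -m creep '6 0 0 0 0 0; 6 0 0 0 0 0; 5 0 0 0 0 0; 3 0 0 0 0 0; 0 0 0 0 0 0'; python3 -m creep '0 0 0 0 0 0; 0 0 0 0 0 0'; python3 look.py 4; python3 - <<'E'
import cv2,numpy as np
from h import *
c=dict(np.load("s4.npz"))
cv2.imwrite("pics/fz4.png",cv2.resize(c["pixels"][185:235,300:370,::-1],None,fx=11,fy=11,interpolation=cv2.INTER_NEAREST))
def pt(u,v):
    d=float(c["depth"][v,u]);n=cv2.undistortPoints(np.array([[[u,v]]],float),c["mtx"],c["D"]).ravel()
    return np.r_[c["pose"][:3,:3]@(d*np.array([n[0],-n[1],-1]))+c["pose"][:3,3]]
for v in range(200,222,1): print(v,[np.round(pt(u,v),3).tolist() for u in (335,337,339)])
E
```

```text
clock: 5.07
tcp_pos: [0.4748, 0.067, 0.0024]
tool_rot: [[-0.002, -0.127, 0.992], [0.0, 0.992, 0.127], [-1.0, 0.0, -0.002]]
force: [-0.3, 0.0, 0.3]
grip_width: -0.0001
clock: 5.23
tcp_pos: [0.4757, 0.067, 0.0036]
tool_rot: [[-0.0, -0.127, 0.992], [0.0, 0.992, 0.127], [-1.0, 0.0, -0.0]]
force: [-0.2, 0.4, -0.5]
grip_width: -0.0
200 [[0.486, 0.063, 0.053], [0.487, 0.067, 0.055], [0.486, 0.072, 0.056]]
201 [[0.484, 0.063, 0.049], [0.486, 0.068, 0.052], [0.486, 0.072, 0.053]]
202 [[0.485, 0.063, 0.048], [0.484, 0.068, 0.048], [0.485, 0.072, 0.05]]
203 [[0.487, 0.064, 0.046], [0.486, 0.068, 0.046], [0.487, 0.073, 0.048]]
204 [[0.488, 0.064, 0.043], [0.487, 0.068, 0.044], [0.486, 0.073, 0.045]]
205 [[0.486, 0.064, 0.04], [0.485, 0.069, 0.04], [0.488, 0.073, 0.043]]
206 [[0.486, 0.064, 0.037], [0.488, 0.069, 0.039], [0.485, 0.073, 0.038]]
207 [[0.489, 0.065, 0.036], [0.486, 0.069, 0.034], [0.486, 0.074, 0.035]]
208 [[0.486, 0.065, 0.03], [0.488, 0.07, 0.033], [0.485, 0.074, 0.032]]
209 [[0.488, 0.065, 0.029], [0.485, 0.07, 0.028], [0.487, 0.074, 0.03]]
210 [[0.489, 0.066, 0.027], [1.321, 0.17, 0.719], [0.486, 0.075, 0.027]]
211 [[0.485, 0.065, 0.021], [0.487, 0.07, 0.023], [0.487, 0.075, 0.025]]
212 [[0.469, 0.064, 0.005], [0.468, 0.068, 0.004], [0.467, 0.073, 0.005]]
213 [[0.476, 0.065, 0.007], [0.475, 0.069, 0.008], [0.471, 0.074, 0.006]]
214 [[0.474, 0.065, 0.003], [0.477, 0.07, 0.006], [0.474, 0.074, 0.005]]
215 [[0.48, 0.066, 0.005], [0.48, 0.071, 0.005], [0.48, 0.075, 0.007]]
216 [[0.487, 0.067, 0.008], [0.484, 0.071, 0.006], [0.484, 0.076, 0.007]]
217 [[0.49, 0.068, 0.007], [0.487, 0.072, 0.006], [0.485, 0.076, 0.006]]
218 [[0.515, 0.071, 0.025], [0.516, 0.076, 0.028], [0.511, 0.08, 0.024]]
219 [[0.518, 0.072, 0.025], [0.515, 0.076, 0.024], [0.514, 0.08, 0.024]]
220 [[0.522, 0.072, 0.026], [0.521, 0.077, 0.026], [0.521, 0.081, 0.027]]
221 [[0.524, 0.073, 0.025], [0.522, 0.077, 0.024], [0.523, 0.082, 0.026]]
```

View pics/fz4.png

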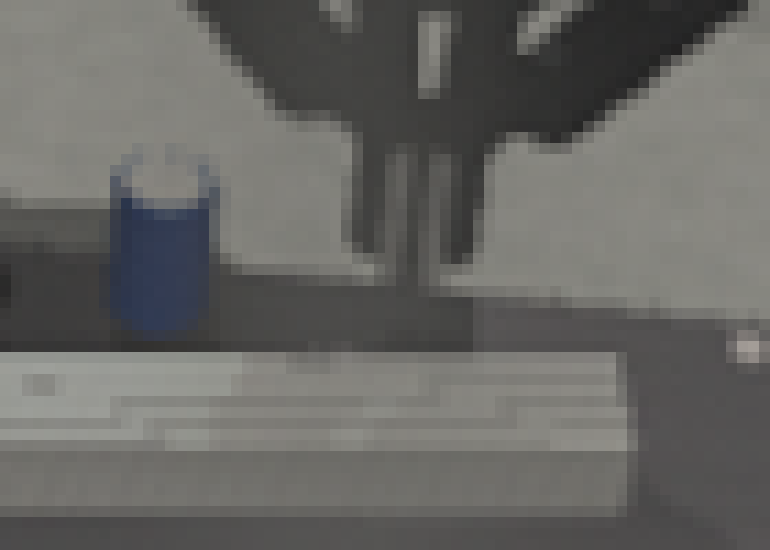

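```bash
python3 -m creep '3 0 0 0 0 0; 3 0 0 0 0 0; 2 0 0 0 0 0; 1 0 0 0 0 0; 1 0 0 0 0 0'; python3 -m creep '0 0 10 0 0 0; 0 0 10 0 0 0; 0 0 3 0 0 0; 0 0 2 0 0 0; 0 0 2 0 0 0'; python3 look.py 5
```

```text
clock: 5.75
tcp_pos: [0.4754, 0.067, -0.0067]
tool_rot: [[-0.0, -0.127, 0.992], [0.0, 0.992, 0.127], [-1.0, 0.0, -0.0]]
force: [-0.1, -0.6, -0.6]
grip_width: 0.0002
clock: 6.17
tcp_pos: [0.5022, 0.0704, -0.0065]
tool_rot: [[-0.001, -0.127, 0.992], [0.0, 0.992, 0.127], [-1.0, 0.0, -0.001]]
force: [0.9, -0.1, -0.0]
grip_width: -0.0
```

View pics/s5.png

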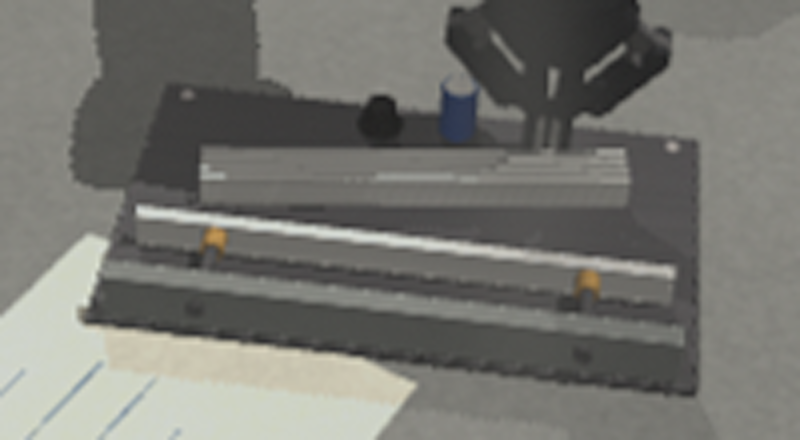

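```bash
python3 -m creep '0 0 2.5 0 0 0; 0 0 2.5 0 0 0; 0 0 2.5 0 0 0; 0 0 2.5 0 0 0; 0 0 2.5 0 0 0'; python3 -m creep '0 0 2.5 0 0 0; 0 0 2.5 0 0 0; 0 0 2.5 0 0 0; 0 0 2.5 0 0 0; 0 0 2.5 0 0 0'; python3 look.py 6
```

```text
clock: 6.68
tcp_pos: [0.5149, 0.072, -0.0065]
tool_rot: [[-0.0, -0.127, 0.992], [0.0, 0.992, 0.127], [-1.0, 0.0, -0.0]]
force: [-1.2, -0.2, -0.5]
grip_width: 0.0001
clock: 7.1
tcp_pos: [0.5275, 0.0736, -0.0064]
tool_rot: [[0.0, -0.127, 0.992], [0.0, 0.992, 0.127], [-1.0, 0.0, 0.0]]
force: [-1.3, -0.2, -0.4]
grip_width: 0.0004
```

View pics/s6.png

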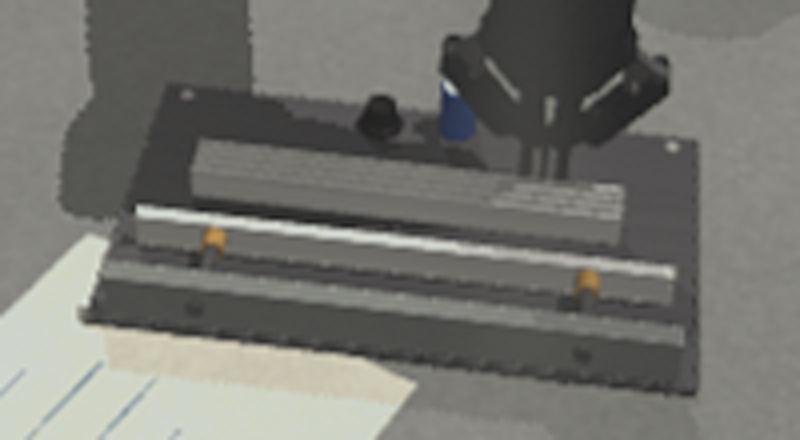

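View pics/t6.png

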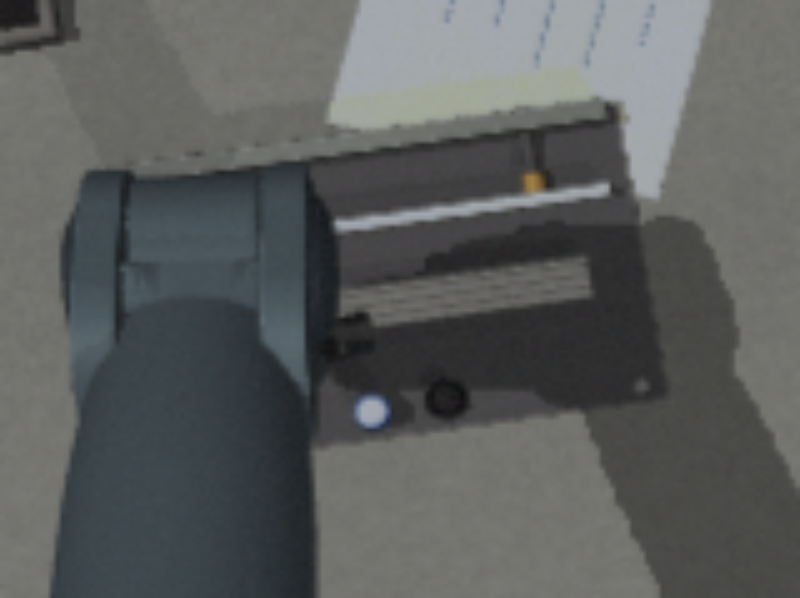

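The bar now moves and is roughly parallel to the rail, about 35 mm short of it. The knob and capacitor are untouched. I'll keep pushing the left end and slow down before contact.

```bash
python3 -m creep '0 0 2.5 0 0 0; 0 0 2.5 0 0 0; 0 0 2.5 0 0 0; 0 0 2.5 0 0 0; 0 0 2.5 0 0 0'; python3 -m creep '0 0 2 0 0 0; 0 0 1.5 0 0 0; 0 0 1 0 0 0; 0 0 1 0 0 0; 0 0 1 0 0 0'; python3 look.py 7
```

```text
clock: 7.62
tcp_pos: [0.5399, 0.0752, -0.0064]
tool_rot: [[0.0, -0.127, 0.992], [0.0, 0.992, 0.127], [-1.0, 0.0, 0.0]]
force: [-1.4, -0.1, 0.6]
grip_width: 0.0001
clock: 8.03
tcp_pos: [0.5461, 0.076, -0.0064]
tool_rot: [[-0.0, -0.127, 0.992], [0.0, 0.992, 0.127], [-1.0, 0.0, -0.0]]
force: [-1.3, -1.0, 1.6]
grip_width: -0.0001
```

View pics/s7.png

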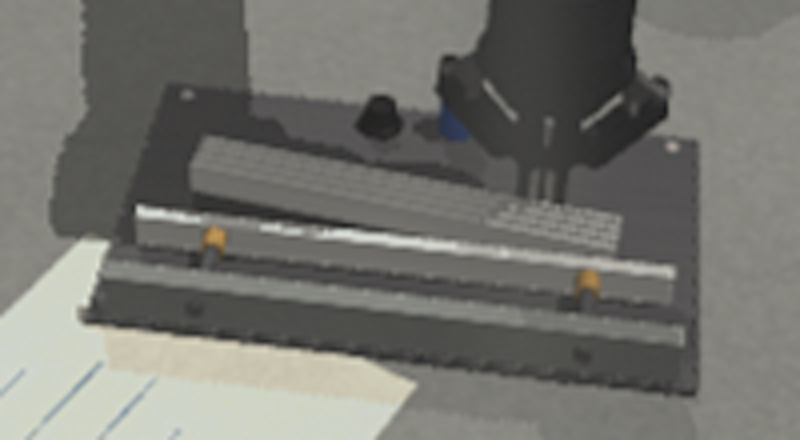

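```bash
python3 -m creep '0 0 0.8 0 0 0; 0 0 0.8 0 0 0; 0 0 0.8 0 0 0; 0 0 0.8 0 0 0; 0 0 0.8 0 0 0'; python3 -m creep '0 0 0.8 0 0 0; 0 0 0.8 0 0 0; 0 0 0.8 0 0 0; 0 0 0.8 0 0 0; 0 0 0.8 0 0 0'
```

```text
clock: 8.55
tcp_pos: [0.5501, 0.0765, -0.0064]
tool_rot: [[-0.0, -0.127, 0.992], [0.0, 0.992, 0.127], [-1.0, 0.0, -0.0]]
force: [-1.6, -0.2, 1.4]
grip_width: 0.0
clock: 8.97
tcp_pos: [0.5541, 0.077, -0.0064]
tool_rot: [[0.0, -0.127, 0.992], [0.0, 0.992, 0.127], [-1.0, 0.0, 0.0]]
force: [-1.8, 0.5, 0.5]
grip_width: -0.0002
```

```bash
python3 -m creep '0 0 0.8 0 0 0; 0 0 0.8 0 0 0; 0 0 0.8 0 0 0; 0 0 0.8 0 0 0; 0 0 0.8 0 0 0';python3 look.py 8
```

```text
clock: 9.38
tcp_pos: [0.5565, 0.0774, -0.0067]
tool_rot: [[-0.003, -0.127, 0.992], [-0.0, 0.992, 0.127], [-1.0, 0.0, -0.003]]
force: [-5.9, -0.3, 4.1]
grip_width: -0.0
```

View pics/s8.png

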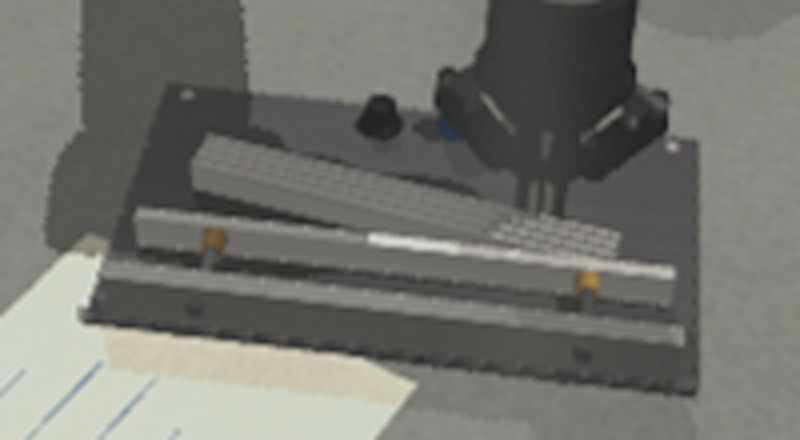

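Contact at the left corner: about 6 N, with the bar yawed. I'll press on slowly.

```bash
python3 -m creep '0 0 0.4 0 0 0; 0 0 0 0 0 0; 0 0 0 0 0 0'; python3 -m creep '0 0 0.4 0 0 0; 0 0 0.4 0 0 0; 0 0 0 0 0 0'
```

```text
clock: 9.73
tcp_pos: [0.5566, 0.0775, -0.0067]
tool_rot: [[-0.003, -0.127, 0.992], [-0.0, 0.992, 0.127], [-1.0, 0.0, -0.003]]
force: [-5.9, -1.1, 4.6]
grip_width: 0.0002
clock: 9.98
tcp_pos: [0.5569, 0.0775, -0.0068]
tool_rot: [[-0.004, -0.127, 0.992], [-0.0, 0.992, 0.127], [-1.0, 0.0, -0.004]]
force: [-7.3, -0.2, 4.5]
grip_width: -0.0001
```

```bash
python3 -m creep '-0.5 0 0.4 0 0 0; 0 0 0 0 0 0; 0 0 0 0 0 0'; python3 -m creep '-0.3 0 0.4 0 0 0; 0 0 0.4 0 0 0; 0 0 0 0 0 0'
```

```text
clock: 10.23
tcp_pos: [0.5574, 0.0772, -0.0067]
tool_rot: [[-0.004, -0.127, 0.992], [-0.001, 0.992, 0.127], [-1.0, -0.0, -0.004]]
force: [-5.0, -1.4, 1.3]
grip_width: -0.0001
clock: 10.48
tcp_pos: [0.5579, 0.0771, -0.0066]
tool_rot: [[-0.004, -0.126, 0.992], [-0.001, 0.992, 0.126], [-1.0, -0.001, -0.005]]
force: [-6.2, -2.9, 1.1]
grip_width: 0.0001
```

```bash
python3 -m creep '0 0 0.6 0 0 0; 0 0 0.6 0 0 0; 0 0 0.6 0 0 0; 0 0 0 0 0 0'; python3 look.py 9
```

```text
clock: 10.82
tcp_pos: [0.5593, 0.0769, -0.0066]
tool_rot: [[-0.005, -0.126, 0.992], [-0.002, 0.992, 0.126], [-1.0, -0.002, -0.005]]
force: [-6.0, -3.4, 0.8]
grip_width: 0.0001
```

View pics/s9.png

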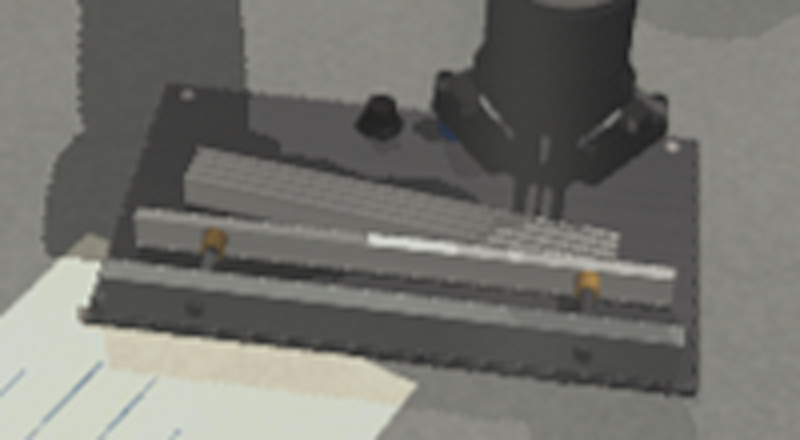

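The right end is swinging in at about 6 N. I'll continue at the same pace.

```bash
python3 -m creep '0 0 0.7 0 0 0; 0 0 0.7 0 0 0; 0 0 0.7 0 0 0; 0 0 0.7 0 0 0; 0 0 0 0 0 0'; python3 -m creep '0 0 0.7 0 0 0; 0 0 0.7 0 0 0; 0 0 0 0 0 0'; python3 look.py 10
```

```text
clock: 11.33
tcp_pos: [0.5629, 0.0775, -0.0066]
tool_rot: [[-0.004, -0.126, 0.992], [-0.002, 0.992, 0.126], [-1.0, -0.001, -0.004]]
force: [-4.2, -1.5, -0.6]
grip_width: 0.0001
clock: 11.58
tcp_pos: [0.5647, 0.0779, -0.0065]
tool_rot: [[-0.003, -0.126, 0.992], [-0.001, 0.992, 0.126], [-1.0, -0.001, -0.003]]
force: [-4.2, -2.2, -1.0]
grip_width: 0.0001
```

View pics/s10.png

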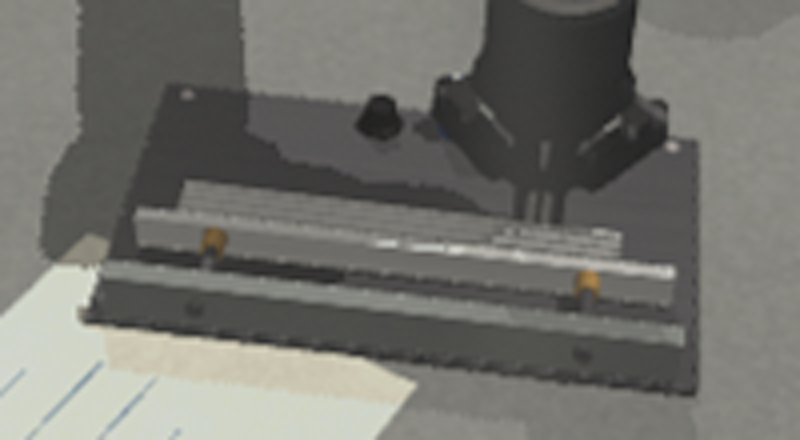

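```bash
python3 -m creep '0 0 0.5 0 0 0; 0 0 0.5 0 0 0; 0 0 0 0 0 0'; python3 -m creep '0 0 0.5 0 0 0; 0 0 0.5 0 0 0; 0 0 0 0 0 0';
```

```text
clock: 11.93
tcp_pos: [0.5657, 0.0783, -0.0064]
tool_rot: [[-0.003, -0.127, 0.992], [-0.001, 0.992, 0.127], [-1.0, -0.0, -0.003]]
force: [-5.0, -3.4, -2.8]
grip_width: -0.0001
clock: 12.18
tcp_pos: [0.5661, 0.0784, -0.0065]
tool_rot: [[-0.004, -0.127, 0.992], [-0.001, 0.992, 0.127], [-1.0, -0.001, -0.004]]
force: [-6.3, -3.4, -0.8]
grip_width: 0.0004
```

```bash
python3 -m creep '0 0 0.5 0 0 0; 0 0 0.5 0 0 0; 0 0 0 0 0 0'; python3 -m creep '0 0 0.4 0 0 0; 0 0 0 0 0 0; 0 0 0 0 0 0';
```

```text
clock: 12.43
tcp_pos: [0.5663, 0.0784, -0.0065]
tool_rot: [[-0.005, -0.127, 0.992], [-0.001, 0.992, 0.127], [-1.0, -0.001, -0.005]]
force: [-8.4, -3.4, 0.9]
grip_width: -0.0002
clock: 12.68
tcp_pos: [0.5664, 0.0784, -0.0065]
tool_rot: [[-0.006, -0.127, 0.992], [-0.001, 0.992, 0.127], [-1.0, -0.001, -0.006]]
force: [-7.8, -3.6, 1.8]
grip_width: 0.0005
```

```bash
python3 -m creep '0 0 0.4 0 0 0; 0 0 0.3 0 0 0; 0 0 0 0 0 0'; python3 -m creep '0 0 0 0 0 0; 0 0 0 0 0 0; 0 0 0 0 0 0;0 0 0 0 0 0; 0 0 0 0 0 0'; python3 look.py 11
```

```text
clock: 12.93
tcp_pos: [0.5665, 0.0784, -0.0065]
tool_rot: [[-0.007, -0.127, 0.992], [-0.002, 0.992, 0.127], [-1.0, -0.001, -0.007]]
force: [-9.8, -3.5, 3.7]
grip_width: 0.0002
clock: 13.35
tcp_pos: [0.5665, 0.0784, -0.0065]
tool_rot: [[-0.007, -0.127, 0.992], [-0.002, 0.992, 0.127], [-1.0, -0.001, -0.007]]
force: [-9.9, -3.6, 2.9]
grip_width: -0.0001
```

View pics/s11.png

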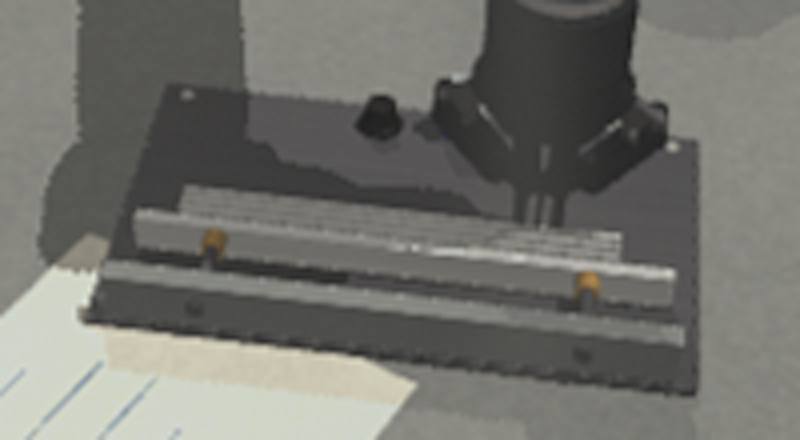

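```bash
python3 -m creep '0 0 -0.7 0 0 0; 0 0 -0.7 0 0 0; 0 0 -0.8 0 0 0; 0 0 -1 0 0 0; 0 0 -1.5 0 0 0'; python3 -m creep '0 0 -3 0 0 0; 0 0 -6 0 0 0; 0 0 -7 0 0 0; 0 0 0 0 0 0; 0 0 0 0 0 0'; python3 -m creep '-10 0 0 0 0 0; -20 0 0 0 0 0; -20 0 0 0 0 0; -5 0 0 0 0 0; 0 0 0 0 0 0'; python3 look.py 12
```

```text
clock: 13.87
tcp_pos: [0.5654, 0.0786, -0.006]
tool_rot: [[-0.001, -0.127, 0.992], [0.0, 0.992, 0.127], [-1.0, 0.0, -0.0]]
force: [-2.6, -1.5, -0.9]
grip_width: 0.0001
clock: 14.28
tcp_pos: [0.55, 0.0766, -0.0051]
tool_rot: [[0.001, -0.127, 0.992], [0.0, 0.992, 0.127], [-1.0, 0.0, 0.001]]
force: [0.2, -0.1, -0.3]
grip_width: 0.0003
clock: 14.7
tcp_pos: [0.5524, 0.0766, 0.0518]
tool_rot: [[0.005, -0.127, 0.992], [0.0, 0.992, 0.127], [-1.0, -0.0, 0.005]]
force: [-0.5, 0.0, 0.1]
grip_width: -0.0
```

View pics/s12.png

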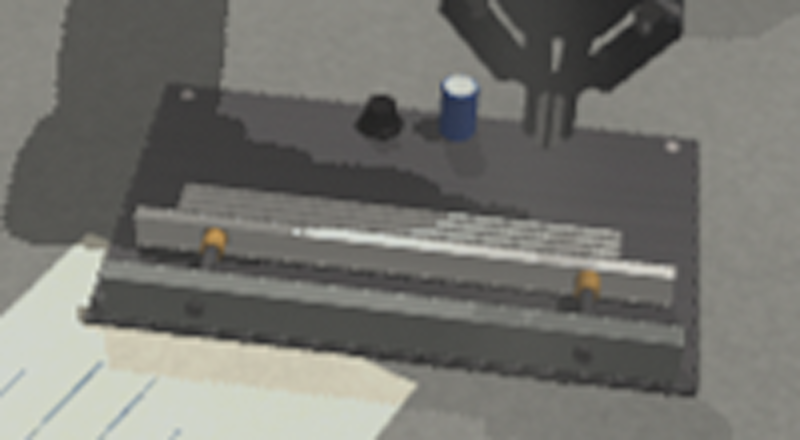

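```bash
python3 -m creep '0 -30 -4 0 0 0; 0 -37 0 0 0 0; 0 -37 0 0 0 0; 0 -30 0 0 0 0; 0 -14 0 0 0 0'; python3 -m creep '0 0 0 0 0 0; 0 0 0 0 0 0'; python3 look.py 13
```

```text
clock: 15.22
tcp_pos: [0.5642, -0.0742, 0.048]
tool_rot: [[-0.001, -0.124, 0.992], [-0.001, 0.992, 0.124], [-1.0, -0.001, -0.002]]
force: [0.2, -0.4, -0.6]
grip_width: -0.0003
clock: 15.38
tcp_pos: [0.5638, -0.0707, 0.0483]
tool_rot: [[-0.002, -0.126, 0.992], [0.001, 0.992, 0.126], [-1.0, 0.002, -0.002]]
force: [0.3, 0.1, 0.4]
grip_width: 0.0001
```

View pics/t13.png

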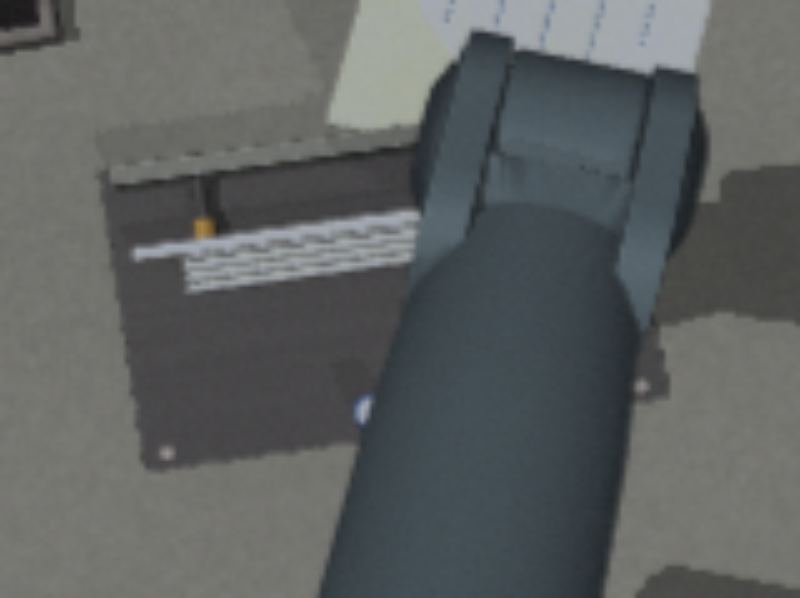

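View pics/s13.png

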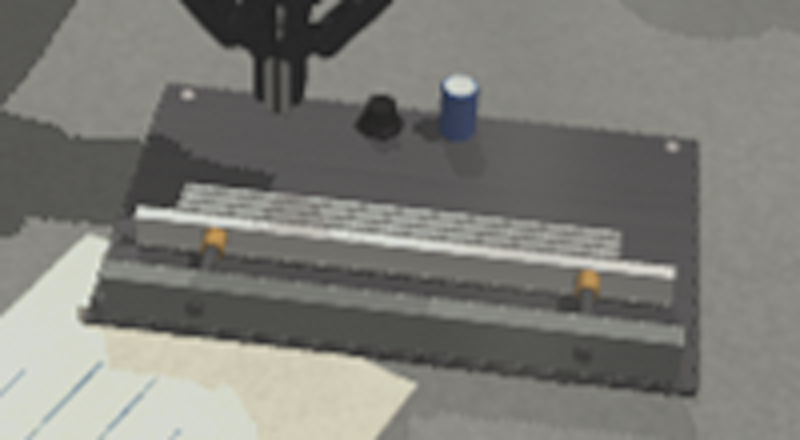

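```bash
python3 -m creep '20 0 0 0 0 0; 20 0 0 0 0 0; 8 0 0 0 0 0; 4 0 0 0 0 0; 2 0 0 0 0 0'; python3 -m creep '0 0 4 0 0 0; 0 0 4 0 0 0; 0 0 2 0 0 0; 0 0 1 0 0 0; 0 0 1 0 0 0'
```

```text
clock: 15.9
tcp_pos: [0.5639, -0.0697, -0.0052]
tool_rot: [[-0.002, -0.128, 0.992], [0.001, 0.992, 0.128], [-1.0, 0.001, -0.002]]
force: [0.2, 0.9, 0.4]
grip_width: 0.0
clock: 16.32
tcp_pos: [0.5774, -0.0694, -0.004]
tool_rot: [[0.001, -0.127, 0.992], [-0.0, 0.992, 0.127], [-1.0, -0.0, 0.001]]
force: [-0.6, 0.6, -0.3]
grip_width: 0.0002
```

```bash
python3 -m creep '1 0 0.8 0 0 0; 1 0 0.8 0 0 0; 0 0 0.8 0 0 0; 0 0 0.8 0 0 0; 0 0 0 0 0 0'; python3 -m creep '0 0 0.7 0 0 0; 0 0 0.7 0 0 0; 0 0 0.7 0 0 0; 0 0 0 0 0 0'
```

```text
clock: 16.73
tcp_pos: [0.5798, -0.0689, -0.0067]
tool_rot: [[0.0, -0.127, 0.992], [0.0, 0.992, 0.127], [-1.0, 0.0, 0.0]]
force: [-0.5, 0.1, -0.1]
grip_width: -0.0
clock: 17.07
tcp_pos: [0.582, -0.0687, -0.0066]
tool_rot: [[0.0, -0.127, 0.992], [0.0, 0.992, 0.127], [-1.0, -0.0, 0.0]]
force: [0.3, 0.2, 0.3]
grip_width: -0.0001
```

```bash
python3 -m creep '0 0 0.7 0 0 0; 0 0 0.7 0 0 0; 0 0 0 0 0 0'; python3 -m creep '0 0 0.7 0 0 0; 0 0 0.5 0 0 0; 0 0 0 0 0 0'
```

```text
clock: 17.32
tcp_pos: [0.5834, -0.0685, -0.0066]
tool_rot: [[0.0, -0.127, 0.992], [0.0, 0.992, 0.127], [-1.0, 0.0, 0.0]]
force: [-0.0, 0.6, 0.8]
grip_width: 0.0002
clock: 17.57
tcp_pos: [0.5841, -0.0683, -0.0067]
tool_rot: [[-0.001, -0.127, 0.992], [0.0, 0.992, 0.127], [-1.0, 0.0, -0.001]]
force: [-0.7, -0.2, 0.0]
grip_width: 0.0003
```

```bash
python3 -m creep '0 0 0.5 0 0 0; 0 0 0.5 0 0 0; 0 0 0 0 0 0'; python3 -m creep '0 0 0.5 0 0 0; 0 0 0.5 0 0 0; 0 0 0 0 0 0'
```

```text
clock: 17.82
tcp_pos: [0.5842, -0.0682, -0.0068]
tool_rot: [[-0.002, -0.127, 0.992], [-0.0, 0.992, 0.127], [-1.0, 0.0, -0.002]]
force: [-4.2, -0.7, 3.0]
grip_width: 0.0001
clock: 18.07
tcp_pos: [0.5847, -0.0682, -0.0068]
tool_rot: [[-0.003, -0.127, 0.992], [-0.0, 0.992, 0.127], [-1.0, -0.0, -0.003]]
force: [-6.2, -1.5, 4.9]
grip_width: 0.0002
```

```bash
python3 -m creep '-0.4 0 0.5 0 0 0; 0 0 0.5 0 0 0; 0 0 0 0 0 0'; python3 -m creep '-0.2 0 0.5 0 0 0; 0 0 0.4 0 0 0; 0 0 0 0 0 0'
```

```text
clock: 18.32
tcp_pos: [0.5849, -0.0682, -0.0068]
tool_rot: [[-0.004, -0.126, 0.992], [-0.001, 0.992, 0.126], [-1.0, -0.0, -0.004]]
force: [-6.8, -1.9, 3.4]
grip_width: -0.0
clock: 18.57
tcp_pos: [0.5851, -0.0681, -0.0068]
tool_rot: [[-0.006, -0.126, 0.992], [-0.001, 0.992, 0.126], [-1.0, -0.0, -0.006]]
force: [-8.5, -1.4, 4.3]
grip_width: -0.0001
```

```bash
python3 -m creep '-0.2 0 0.5 0 0 0; 0 0 0.4 0 0 0; 0 0 0 0 0 0'; python3 -m creep '0 0 0 0 0 0; 0 0 0 0 0 0; 0 0 0 0 0 0; 0 0 0 0 0 0; 0 0 0 0 0 0'; python3 look.py 14
```

```text
clock: 18.82
tcp_pos: [0.5854, -0.0681, -0.0068]
tool_rot: [[-0.007, -0.126, 0.992], [-0.001, 0.992, 0.126], [-1.0, -0.0, -0.007]]
force: [-8.7, -2.4, 4.5]
grip_width: -0.0001
clock: 19.23
tcp_pos: [0.5854, -0.0681, -0.0068]
tool_rot: [[-0.007, -0.126, 0.992], [-0.001, 0.992, 0.126], [-1.0, -0.0, -0.007]]
force: [-9.0, -2.1, 4.8]
grip_width: 0.0001
```

View pics/s14.png

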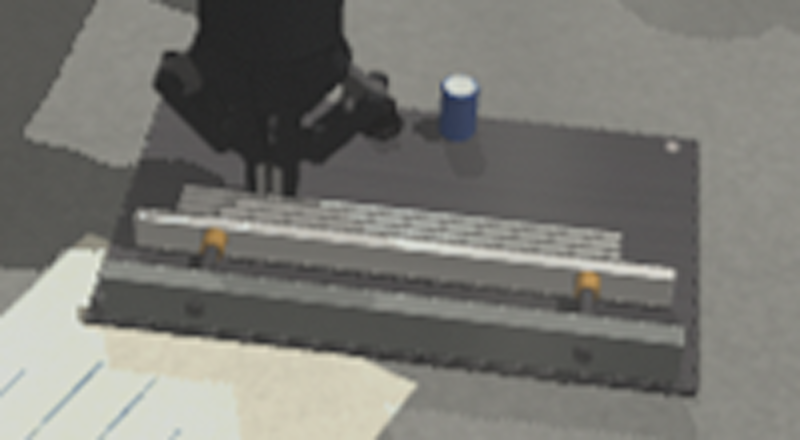

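```bash
python3 -m creep '-0.4 0 0.5 0 0 0; 0 0 0.3 0 0 0; 0 0 0 0 0 0; 0 0 0 0 0 0; 0 0 0 0 0 0'; python3 -m creep '0 0 0 0 0 0; 0 0 0 0 0 0; 0 0 0 0 0 0'
```

```text
clock: 19.75
tcp_pos: [0.5855, -0.0681, -0.0068]
tool_rot: [[-0.008, -0.126, 0.992], [-0.001, 0.992, 0.126], [-1.0, -0.0, -0.008]]
force: [-9.7, -3.2, 3.1]
grip_width: -0.0002
clock: 20.0
tcp_pos: [0.5855, -0.0681, -0.0068]
tool_rot: [[-0.008, -0.126, 0.992], [-0.001, 0.992, 0.126], [-1.0, -0.0, -0.008]]
force: [-9.7, -3.1, 3.8]
grip_width: -0.0
```

Both ends have been held at about 10 N. Next I'll release slowly, retreat, raise the arm and check.

```bash
python3 -m creep '0 0 -0.7 0 0 0; 0 0 -0.7 0 0 0; 0 0 -0.7 0 0 0; 0 0 -0.7 0 0 0; 0 0 -0.7 0 0 0'; python3 -m creep '0 0 -1 0 0 0; 0 0 -2 0 0 0; 0 0 -6 0 0 0; 0 0 -8 0 0 0; 0 0 -4 0 0 0'; python3 -m creep '-10 0 0 0 0 0; -25 0 0 0 0 0; -30 0 0 0 0 0; -30 -30 -30 0 0 0; -20 -30 -30 0 0 0'; python3 -m creep '0 -35 -35 0 0 0; 0 -35 -35 0 0 0; 0 -35 -20 0 0 0; 0 -20 0 0 0 0; 0 0 0 0 0 0'; python3 look.py 15
```

```text
clock: 20.42
tcp_pos: [0.5848, -0.068, -0.0065]
tool_rot: [[-0.003, -0.127, 0.992], [0.0, 0.992, 0.127], [-1.0, 0.001, -0.003]]
force: [-4.0, -1.1, -2.4]
grip_width: 0.0002
clock: 20.83
tcp_pos: [0.5657, -0.0708, -0.0048]
tool_rot: [[0.002, -0.127, 0.992], [0.0, 0.992, 0.127], [-1.0, -0.0, 0.002]]
force: [-0.5, 0.0, 0.2]
grip_width: -0.0001
clock: 21.25
tcp_pos: [0.5244, -0.1275, 0.1051]
tool_rot: [[0.006, -0.131, 0.991], [-0.002, 0.991, 0.131], [-1.0, -0.002, 0.006]]
force: [0.9, -0.7, 0.5]
grip_width: 0.0004
clock: 21.67
tcp_pos: [0.4585, -0.2553, 0.1031]
tool_rot: [[0.004, -0.121, 0.993], [-0.004, 0.993, 0.121], [-1.0, -0.004, 0.003]]
force: [1.2, -0.3, 0.4]
grip_width: 0.0
```

```bash
python3 - <<'E'
import cv2,numpy as np
c=dict(np.load("t15.npz"))
cv2.imwrite("pics/t15z.png",cv2.resize(c["pixels"][140:245,210:345,::-1],None,fx=5.7,fy=5.7,interpolation=cv2.INTER_CUBIC))
E
```

```text
(no output)
```

View pics/t15z.png

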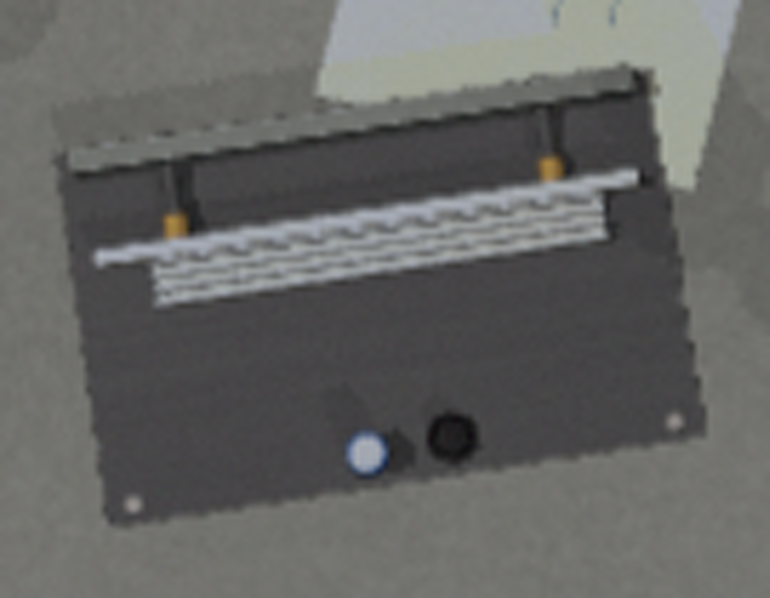

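View pics/s15.png

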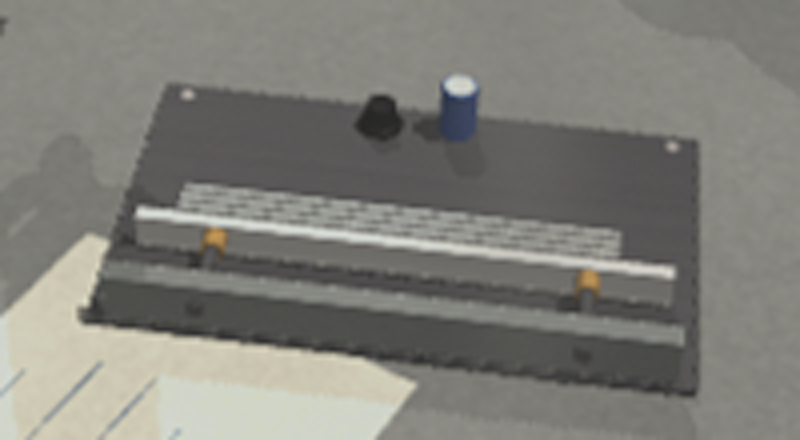

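```bash
python3 - <<'E'
import cv2,numpy as np
from h import *
def edges(f,za,zb,lo):
    c=dict(np.load(f));g=cv2.GaussianBlur(cv2.cvtColor(c["pixels"],cv2.COLOR_RGB2GRAY),(0,0),.7).astype(float)
    out=[]
    for u in range(242,312,1):
        # walk from plate (row 212) up to the bar back edge; and from rods gap down to rail rear edge
        v=np.arange(212,165,-.1);p=cv2.remap(g.astype(np.float32),np.full((1,len(v)),u,np.float32),v[None].astype(np.float32),cv2.INTER_LINEAR)[0]
        i=np.argmax(p>100)
        w=v[::-1];q=p[::-1];w0=np.searchsorted(w,0)
        out.append((u,v[i]))
    return c,np.array(out)
def fit(P):
    k=np.ones(len(P),bool)
    for _ in range(4):
        a,b=np.polyfit(P[k,1],P[k,0],1);r=P[:,0]-a*P[:,1]-b;k=abs(r)<max(.0012,2*r[k].std())
    return -np.arctan(a)*-1,b,r[k].std(),k.sum()
c,B=edges("t15.npz",0,0,0);print("bar back edge slope dx/dy",fit(cast(c,B,.026)))
# rail rear edge (bright rail -> dark gap), top-down
def rear(f):
    c=dict(np.load(f));g=cv2.GaussianBlur(cv2.cvtColor(c["pixels"],cv2.COLOR_RGB2GRAY),(0,0),.7)
    o=[]
    for u in range(232,320):
        if 236<u<248 or 300<u<314: continue
        y0=185+(u-226)*(171-185)/97.
        v=np.arange(y0-8,y0+4,.1);p=cv2.remap(g.astype(np.float32),np.full((1,len(v)),u,np.float32),v[None].astype(np.float32),cv2.INTER_LINEAR)[0]
        o.append((u,v[np.argmax(p>100)]))
    return c,np.array(o)
for f in("top0.npz","t15.npz"):
    c,R=rear(f);print(f,"rail rear edge",fit(cast(c,R,.0295)))
E
```

```text
bar back edge slope dx/dy (np.float64(-0.13179669639327765), np.float64(0.5843048758107356), np.float64(0.00020329179016788954), np.int64(70))
top0.npz rail rear edge (np.float64(-0.13105667829238102), np.float64(0.6187304637898081), np.float64(0.0003007513445007836), np.int64(64))
t15.npz rail rear edge (np.float64(-0.13098682197521455), np.float64(0.6196721097602853), np.float64(0.000317187395201552), np.int64(64))
```

```bash
python3 -c "
from rig import ticket
print(ticket.job_done())"
```

```text
the job is handed in; nothing more can be done
None
```

The bar is flush against the rail and released, and I handed the job in at about 22 s of the 67 s allowed. No verdict came back.

**What I did:** I pushed the bar near its left end until its left corner met the rail. Pushing on swung it flush, and I held that end at about 10 N for 0.5 s. Then I pressed near the right end, holding 9 to 10 N for over a second. After that I backed off slowly and moved the arm clear. The highest wrist reading during pressing was about 11 N. I did not measure the rail force directly.

**Last checks:**
- **Parallel:** in the top picture, the bar's back edge and the rail differ by about 0.001 rad.
- **Touching:** the rail sits about 1 mm behind where it started, which suggests the bar is still holding it under spring load. That shift is close to the picture's accuracy. The bar-plus-rail width measured 35 mm where 33 mm was expected. I put that down to edge and angle error, but it could also mean a gap of up to 2 mm.
- **Capacitor and knob:** both are at the same pixels as at the start. I did not check the other bystanders in the final pictures, but the arm passed high above the table.

**What disagreed:** the fingertips were about 30 mm higher than the stated tip offset implies. My first push passed over the bar without touching it. I saw this in the depth picture and lowered the tool using the picture and the force readings.

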